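Hang the clay extruder on the sprung hook

TASK

Take the spring-balanced arm by its black knob, pull it down against its spring and work its hook through the D handle of the clay extruder standing in the wooden dock, so that the hook catches the handle's steel top bar. Then let the arm ride up under control to its top stop, so that the extruder comes out of the dock and hangs upright and still from the hook, and let go of the knob. Work only by the knob: do not touch the extruder with the gripper, be gentle with the hook against it, never let the arm fly up, and leave the other things on the bench alone.

Things in the scene. Friction and masses are not known exactly. Their poses are not given: they have to be found in the camera images.
- swing: flat aluminium arm (24 mm wide, 18 thick, reaching 266 mm) level on an upright column. Origin: on the column's axis, level with the arm's underside; the arm reaches along its -x, z up. Turns about the column (friction 0.04 N m). It starts swung aside, 90 mm or more past the dock on the hook's back side (+y of the arm); turning anticlockwise seen from above brings it to the dock, tip first.
- column_top (a point): centre of the column's top end. The column is a 28 mm steel post, 430 mm tall with a 40 mm cap, on a round foot of 60 mm radius; a grey spring drum of 60 mm diameter sits around it just below the top. Fixed; the arm's sleeve (46 mm diameter) slides and turns on it.
- lift (a joint): how far the arm is pulled down the column from its top stop, 0 to 0.125 m. A spring pulls it up with about 8 N at the top and 13 N at the bottom (plus about 0.5 N friction); let go without a load it shoots up. With the extruder hung on it, it still rises to the top stop.
- knob_grip (a point): middle of the gripping zone of the black knob: an upright round grip, 28 mm in diameter, on top of the arm's free end, 250 mm from the column's axis. It begins at the arm's top, 26 mm below this point, and ends in a cap 38 mm wide, from 16 to 22 mm above this point. Moves with the arm.
- hook_seat (a point): where the bar's centre lies when it rests in the hook: 38 mm below the arm's underside, 190 mm from the column's axis. The hook is a J of 8 mm rod hanging under the arm, its plane square to the arm: shank 11 mm to the arm's +y side of this point, underside 12 mm below it, upturned tip 11 mm to the -y side with its top 12 mm above it. The throat between shank and tip is 14 mm wide.
- socket (a point): centre of the dock's mouth: a fixed wooden cup, 30 mm tall, bore 54 mm, floor 6 mm above the bench, 190 mm from the column's axis, so that the hook swings right over it.
- extruder: hand clay extruder, 0.38 to 0.55 kg, standing in the dock: aluminium barrel, 48 mm in diameter, 88 mm tall. Origin: centre of the barrel's underside; z up the barrel; x along the bar of the D handle, within 0.25 rad of the arm's line when that is over the dock. A stiff plunger, 38 mm thick, stands out of the barrel and carries the handle.
- barrel_top (a point): centre of the top face of the extruder's barrel. Above it on the plunger is the D handle: a steel bar 8 mm in diameter, under it an open window 54 mm wide and 33 mm high, closed below by an 8 mm wooden yoke. The plunger stands out by an unmeasured amount, different each time: the bar's centre is 49 to 91 mm above this point, to be found by touch or by eye.
- bowl: plastic bowl, 124 mm wide, 55 mm tall, a bystander; origin: centre of the underside.
- bat: square plywood bat, 120 mm, 12 mm thick, a bystander; origin: centre of the underside.
- slip_jar: lidded white jar, 60 mm wide, 85 mm tall, a bystander; origin: centre of the underside.
- rib: flat wooden rib, 110 x 50 x 6 mm, a bystander; origin: centre of the underside.
There are look-alikes about, which are no part of the job. Of the things that look like the extruder, the largest one is meant.

How it is judged (in metres and radians):
On the way, in this order (a step that is already met when the one before it is completed fails the run):
1. the hook, pulled down more than 30 mm, has caught the handle and starts the extruder out of its dock (raised by 3 to 20 mm, carried by the hook with over 1 N) (value of joint lift above 0.03 m and contact force between extruder and swing above 1 N and z of extruder in the frame of socket between -0.021 and -0.004 m and horizontal distance between hook_seat and extruder below 0.03 m), for 0.05 s.
2. the hook carries the extruder clear of the dock (underside more than 10 mm above the dock's mouth) (z of extruder in the frame of socket above 0.01 m and contact force between extruder and swing above 1 N), for 0.2 s.
At the end, for the whole second after the job is handed in: The arm is back at its top stop (within 12 mm), the extruder hangs from the hook with its underside at least 15 mm above the dock's mouth, upright within 0.25 rad, nearly still (under 0.1 m/s), under the hook within 30 mm, and the knob is released (value of joint lift below 0.012 m and z of extruder in the frame of socket above 0.015 m and contact force between extruder and swing above 1 N and angle between extruder's own z axis and vertical below 0.25 rad and horizontal distance between hook_seat and extruder below 0.03 m and linear speed of extruder below 0.1 m/s); the robot touches nothing.
It fails at once if the arm flies up (faster than 0.35 m/s) (velocity of joint lift below -0.35 m/s).
It fails at once if the hook is forced against the extruder (more than 20 N) (contact force between swing and extruder above 20 N).
It fails at once if the gripper touches the extruder (contact force between any of the fingers, the arm and extruder above 0.5 N).
It fails at once if a bystander is moved by more than 20 mm (distance of any of bowl, bat, slip_jar, rib from where it was at the start of the episode above 0.02 m).
It also fails if it takes over 72 s, if anything falls off the work surface, if the arm or the gripper's body presses on something with over 40 N, if the wrist force passes 120 N, or if a joint passes its speed limit or range.

ROBOT

A 7-joint arm with a two-finger parallel gripper is mounted at the origin on the work surface. World frame = base frame: x ahead of the robot, y to its left, z up, the work surface at z = 0. Lengths are in mm, angles in rad, forces in N, time in s.
With the tool pointing down it reaches from about 425 to 975 mm from the base axis. Payload 16.7 kg.
Tool frame: the origin (TCP) lies midway between the tips of the shut fingers; the grasp point (between the pads) lies 19 mm behind it; z points along the fingers, y is the direction in which the jaws open and shut (so a half turn about z gives the same grasp; the last joint's range is limited). The gripper opens to 85 mm and grips with 20 to 120 N. Pads are 22 mm wide; open, the fingers measure 114 mm over their backs; the gripper's body (76 mm by 85 mm) begins 54 mm behind the grasp point. The pads swing forward as they close: fully open they stand 13 mm farther back than shut.
Start: joints at [-1.375, 0.426, 0.074, 1.606, -0.034, 1.111, -0.067], TCP at [228.794, 635.003, 231.302] pointing down, gripper open.
Joint ranges: [-2.85, 2.85], [-0.5, 2.14], [-1.23, 1.37], [0.21, 2.46], [-1.02, 4.16], [0.16, 2.05], [-2.73, 2.73]. Speed limits (rad/s): [1.89, 1.89, 2.39, 2.39, 3.01, 3.01, 3.01].

INTERFACE

Orientations are given as a unit quaternion [x, y, z, w].
In Python, from plant import arm, fingers, imaging, finder gives the robot as it stands. Calls block until the motion is done:
- arm.goto(position, orientation): joint-space move of the TCP to a pose.
- arm.line_to(position, v=150, rotation=None): straight line of the TCP; rotation=None keeps the orientation; v is the mean speed in mm/s.
- arm.goto_joints(angles): joint-space move.
- fingers.release() and fingers.close(): open the fingers fully, or close them until they stop; the grip force is fixed at half the most.
- arm.wait(seconds).
- arm.inverse_kinematics(position, orientation): joint angles nearest the present ones, or None.
- arm.sense(): the state.
- imaging.grab_frame(name): name is "side" or "top"; returns (picture, depth): 384x512x3 uint8, red, green, blue; 384x512 float32, mm along the optical axis (not along the pixel's ray), 0 where there is no reading.
- imaging.get_calibration(name): a dict with "fx", "fy", "cx", "cy" (pixels), "rvec" (rotation vector, rad) and "tvec" (3), from world to camera coordinates, as OpenCV has them. Camera axes: x right, y down, z forward; pixel columns grow to the right and rows downward; lengths in mm; the calibration is good to about 2 mm. A picture is of the moment at which its call begins. get_calibration takes no time and is no camera call.
A pose or a line that the arm cannot do raises arm.IKError and nothing moves.
- arm.sign_off(): hands the job in, once; it reports no verdict.
Trained networks look in the newest picture that a camera, given by its name, has taken for a name from the list of things; names that differ only in an ending like _2 or _b are one class to them, and where a whole thing is asked for, a point or a joint stands for the part that bears it (a point fixed in the world has none). Each returns a list of dicts, best first, with "score" (0 to 1); they miss things now and then, are a little off and sometimes report something else, mostly with a low value. They report only what shows in the picture. A call takes as long as a camera call. They do not tell look-alikes from the thing itself.
- finder.regions_of(camera, name): "region" (384x512 bool, what is visible of it) and "point" ([column, row] in pixels, amid what is visible of it).
- finder.landmark_of(camera, name): "point" ([column, row] in pixels: a listed point, or the origin of a listed thing).
The state is a dict: "t": time; "joint_positions": joint angles; "dq": joint speeds; "tau": joint torques, N m; "tcp_pos": TCP position; "orientation": TCP orientation; "wrist_force": force on the tool from outside, world axes, zero at the start; "wrist_torque": the same for the moment, N m; "gripper_width": opening from 0.0 (shut) to 1.0 (fully open).
Only numpy, scipy, OpenCV 4.12 (cv2) and the standard library are available. Lean on these libraries where they do the work, as an engineer would, in place of code of your own. Each camera call takes 0.05 s, during which the arm holds its last target.

## Working session

There is one attempt and no reset: what is moved stays moved. The work goes in short steps, each a Python script; the robot and the scene stay as the last script left them, time stands still between calls to the robot, and variables do not carry over. Pictures are saved under pics/ and viewed, and the job is handed in when it is done.

```bash
ls; mkdir -p pics; cat > h.py <<'E'
import numpy as np, cv2
from plant import arm, fingers, imaging, finder
def cal(n):
    c=imaging.get_calibration(n); R=cv2.Rodrigues(np.array(c["rvec"],float))[0]; return c,R,np.array(c["tvec"],float).ravel()
def unproj(n,u,v,d):
    c,R,t=cal(n); p=np.array([(u-c["cx"])/c["fx"]*d,(v-c["cy"])/c["fy"]*d,d]); return R.T@(p-t)
def proj(n,P):
    c,R,t=cal(n); p=R@np.array(P,float)+t; return np.array([c["fx"]*p[0]/p[2]+c["cx"],c["fy"]*p[1]/p[2]+c["cy"]])
def atz(n,u,v,z):
    c,R,t=cal(n); o=-R.T@t; d=R.T@np.array([(u-c["cx"])/c["fx"],(v-c["cy"])/c["fy"],1]); return o+d*(z-o[2])/d[2]
def tri(ns,ps):
    A=[];b=[]
    M=np.zeros((3,3));r=np.zeros(3)
    for n,(u,v) in zip(ns,ps):
        c,R,t=cal(n); o=-R.T@t; d=R.T@np.array([(u-c["cx"])/c["fx"],(v-c["cy"])/c["fy"],1]); d/=np.linalg.norm(d)
        Q=np.eye(3)-np.outer(d,d); M+=Q; r+=Q@o
    return np.linalg.solve(M,r)
def save(pic,name,crop=None,s=1):
    if crop: pic=pic[crop[1]:crop[3],crop[0]:crop[2]]
    pic=cv2.resize(pic,None,fx=s,fy=s,interpolation=cv2.INTER_CUBIC)
    cv2.imwrite("pics/"+name+".png",pic[...,::-1])
E
python3 - <<'E'
from h import *
np.set_printoptions(precision=1,suppress=True)
for n in("side","top"):
    p,d=imaging.grab_frame(n); save(p,n+"0",s=1.5); np.savez("pics/"+n+"0.npz",p=p,d=d)
    c,R,t=cal(n); print(n,-R.T@t,R[2],c["fx"])
    for k in ("column_top","knob_grip","hook_seat","socket","extruder","barrel_top","swing"):
        for r in finder.landmark_of(n,k)[:3]:
            u,v=r["point"]; dd=d[min(383,max(0,int(v))),min(511,max(0,int(u)))]
            print(k,round(r["score"],2),np.array([u,v]),unproj(n,u,v,dd) if dd else None)
print(arm.sense())
E
```

```text
pics
side [ 133.6 -886.5 1095.7] [ 0.3  0.7 -0.7] 490.47899034164794
column_top 0.92 [336.5 138.9] [ 633.8 -156.2  427.4]
knob_grip 0.85 [287.4 116.8] [631.8  81.6 337.1]
knob_grip 0.34 [256.  328.8] [ 374.2 -280.2    3.7]
hook_seat 0.57 [295.2 149.1] [792.1 325.2  -3.2]
socket 0.62 [257.7 238.1] [483.1 -45.8  50.2]
extruder 0.68 [259.  241.7] [486.1 -47.4  35. ]
extruder 0.68 [260.6 276.8] [ 440.6 -160.5   34.5]
extruder 0.66 [258.9 213.6] [500.6 -17.4 115.1]
barrel_top 0.77 [251.  199.9] [519.   84.3  70. ]
barrel_top 0.56 [260.2 223. ] [492.6 -43.8 106.4]
barrel_top 0.56 [261.1 263. ] [ 450.3 -143.3   68.1]
swing 0.91 [330.5 185.9] [ 629.3 -160.2  289.8]
top [ 256.   -67.8 1512.9] [ 0.2 -0.  -1. ] 378.1607292849183
column_top 0.58 [275.1 137.3] [ 634.9 -150.5  427.2]
knob_grip 0.67 [193.6 149.6] [633.8 108.1 343.6]
hook_seat 0.68 [217.3 155. ] [629.   36.8 288.9]
socket 0.48 [236.1 205.6] [474.1 -16.  165. ]
extruder 0.65 [241.9 208.6] [473.6 -34.8  91.3]
extruder 0.54 [269.9 216.6] [ 441.2 -140.5   70.5]
extruder 0.41 [214.5 198.4] [521.9  70.8  66.1]
barrel_top 0.73 [239.8 202.5] [492.8 -28.4 117.9]
barrel_top 0.47 [271.8 215.4] [ 445.6 -148.    70. ]
barrel_top 0.42 [213.7 195. ] [535.4  73.6  66.8]
swing 0.74 [273.4 150.4] [ 627.5 -150.7  319.5]
{'t': 0.8, 'joint_positions': array([-1.4,  0.4,  0.1,  1.6, -0. ,  1.1, -0.1]), 'dq': array([-0., -0.,  0., -0., -0.,  0.,  0.]), 'tau': array([ -0. , -94.9,   3.8, -46.4,   0. ,   0. ,   0. ]), 'tcp_pos': array([228.8, 635. , 231.3]), 'orientation': array([ 0.2,  1. , -0. , -0. ]), 'wrist_force': array([ 0. ,  0. , -0.1]), 'wrist_torque': array([-0.1, -0. ,  0. ]), 'gripper_width': 0.9984251339419403}
```

View pics/side0.png

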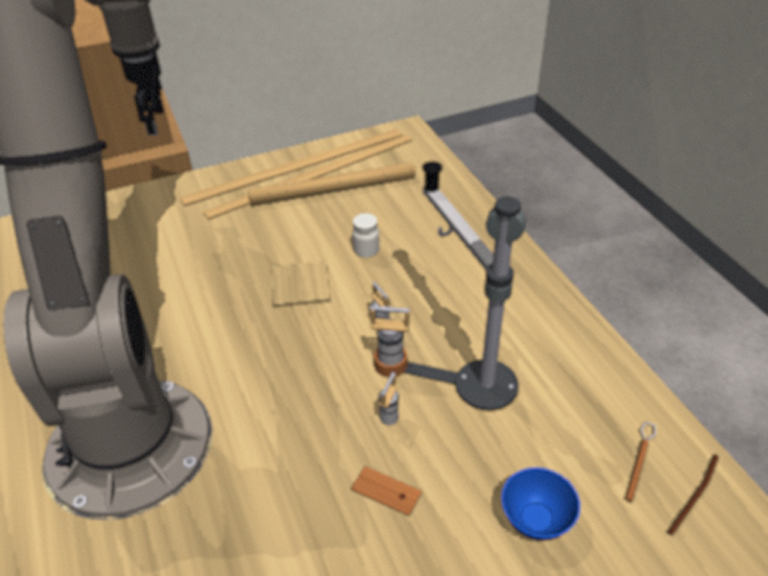

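View pics/top0.png

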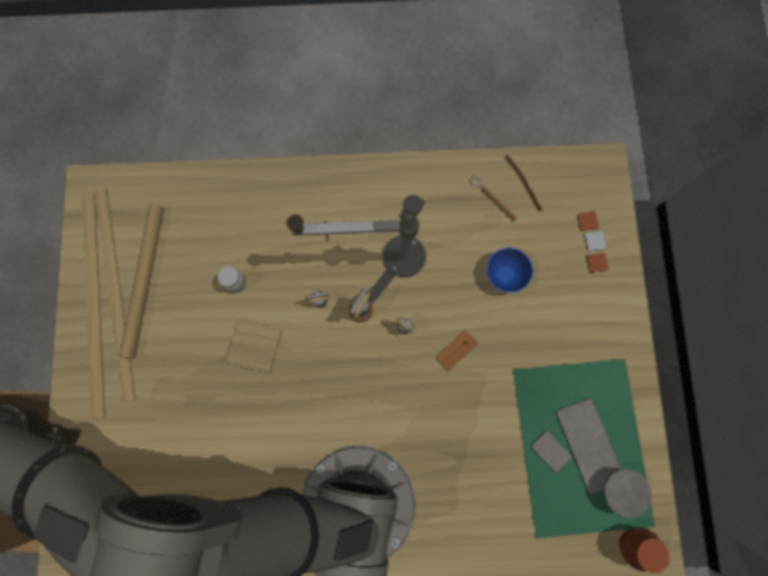

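```bash
python3 - <<'E'
from h import *
a=np.load("pics/side0.npz");save(a["p"],"sidec",(200,90,360,310),3.4 if 0 else 2.7)
a=np.load("pics/top0.npz");save(a["p"],"topc",(160,110,320,250),4)
E
```

```text
(no output)
```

View crops.

View pics/sidec.png

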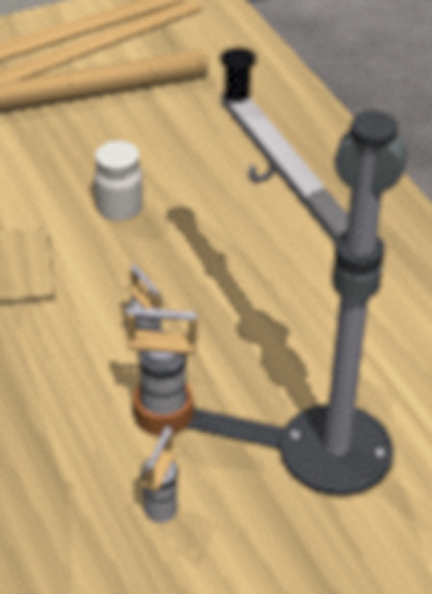

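View pics/topc.png

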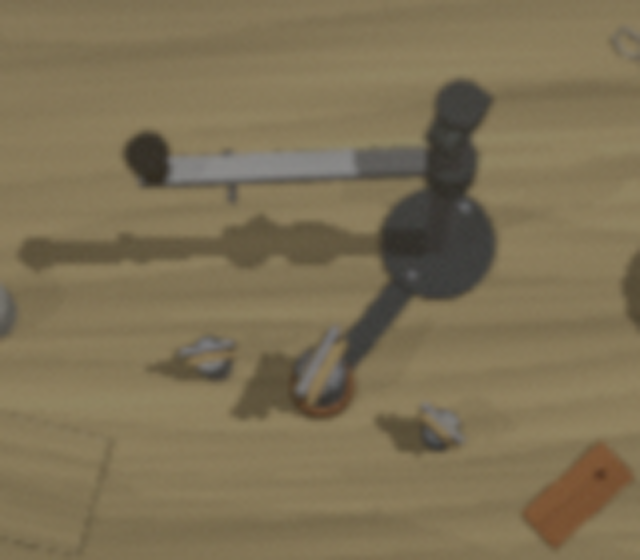

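```bash
python3 - <<'E'
from h import *
np.set_printoptions(precision=1,suppress=True)
# point clouds of extruder region & arm
for n in("side","top"):
    a=np.load(f"pics/{n}0.npz");d=a["d"];c,R,t=cal(n)
    v,u=np.mgrid[:384,:512]; P=np.stack([(u-c["cx"])/c["fx"]*d,(v-c["cy"])/c["fy"]*d,d],-1).reshape(-1,3)
    W=(P-t)@R; col=a["p"].reshape(-1,3)
    m=(d.ravel()>0)&(abs(W[:,0]-490)<60)&(abs(W[:,1]+38)<45)&(W[:,2]>112)
    o=np.argsort(-W[m][:,2]);print(n,m.sum())
    print(np.c_[u.ravel()[m],v.ravel()[m],W[m],col[m]][o][:70])
E
```

```text
side 285
[[271.  207.  522.5 -49.8 161.5 176.  165.  162. ]
 [259.  205.  497.1 -27.9 159.9 177.  170.  170. ]
 [252.  205.  480.  -19.8 159.8 168.  167.  174. ]
 [254.  206.  483.5 -25.4 159.6 151.  148.  156. ]
 [254.  205.  485.2 -21.4 159.  182.  175.  178. ]
 [265.  206.  510.5 -37.3 159.  174.  168.  172. ]
 [262.  206.  503.2 -33.8 158.9 172.  165.  170. ]
 [261.  206.  500.9 -32.4 158.6 175.  171.  174. ]
 [260.  206.  498.5 -31.1 158.5 172.  167.  172. ]
 [263.  207.  504.4 -37.8 158.3 154.  145.  142. ]
 [248.  206.  469.4 -17.2 158.1 167.  150.  136. ]
 [257.  205.  492.9 -23.8 158.  179.  173.  179. ]
 [259.  206.  496.4 -29.3 157.7 167.  162.  170. ]
 [256.  205.  490.6 -22.3 157.6 187.  179.  185. ]
 [251.  206.  477.  -19.9 157.4 135.  132.  139. ]
 [261.  207.  499.9 -34.7 157.3 158.  149.  140. ]
 [258.  206.  494.1 -27.7 157.2 164.  160.  168. ]
 [252.  206.  479.5 -20.8 157.1 138.  136.  144. ]
 [253.  206.  481.9 -22.  157.1 144.  142.  149. ]
 [269.  207.  519.5 -43.5 157.1 172.  166.  168. ]
 [256.  206.  489.3 -25.4 157.1 162.  158.  166. ]
 [270.  207.  521.9 
[... 5358 characters left out ...]
509.6 -22.4 121.3 103.   96.   83. ]
 [242.  201.  497.7 -36.9 121.  136.  121.   89. ]
 [237.  207.  475.9 -17.4 120.1 126.  111.   88. ]
 [241.  199.  505.6 -33.4 120.1 128.  116.   96. ]
 [238.  204.  487.1 -21.5 119.8 130.  118.   99. ]
 [242.  202.  494.1 -36.7 119.8 132.  118.   93. ]
 [233.  206.  480.4  -2.6 119.6  90.   75.   58. ]
 [243.  198.  509.1 -41.  119.5 138.  121.   86. ]
 [237.  199.  506.3 -18.4 119.4  96.   90.   82. ]
 [243.  197.  513.  -41.1 119.4 136.  120.   88. ]
 [241.  201.  498.1 -33.1 119.4 136.  121.   88. ]
 [241.  198.  509.5 -33.5 119.3 125.  117.  106. ]
 [241.  204.  486.8 -32.7 119.1 129.  115.   91. ]
 [239.  204.  487.2 -25.2 118.8 138.  121.   90. ]]
```

```bash
python3 - <<'E'
from h import *
np.set_printoptions(precision=1,suppress=True)
for n in("side","top"):
    a=np.load(f"pics/{n}0.npz");d=a["d"];c,R,t=cal(n)
    v,u=np.mgrid[:384,:512]; P=np.stack([(u-c["cx"])/c["fx"]*d,(v-c["cy"])/c["fy"]*d,d],-1).reshape(-1,3)
    W=(P-t)@R; ok=d.ravel()>0; W=W[ok]
    def q(m,l): 
        Q=W[m]; print(n,l,len(Q),np.median(Q,0),np.percentile(Q[:,2],[10,50,90]))
    x,y,z=W.T
    q((abs(x-560)<20)&(abs(y+40)<30)&(abs(z)<30),"table")
    q((abs(x-450)<20)&(abs(y-40)<20)&(abs(z)<30),"table2")
    q((abs(x-633)<25)&(abs(y+155)<25)&(z>415),"coltop")
    q((abs(x-632)<25)&(abs(y-97)<40)&(z>340),"knobcap")
    q((abs(x-632)<22)&(y>-60)&(y<70)&(z>280),"armtop")
    for y0 in (-70,-50,-30,0,30,60): q((abs(x-632)<25)&(abs(y-y0)<10)&(z>280),"arm%d"%y0)
    q((abs(x-497)<40)&(abs(y+27)<30)&(z>146),"bar")
    q((abs(x-495)<25)&(abs(y+34)<25)&(z>110)&(z<125),"yoke")
    q((abs(x-478)<40)&(abs(y+30)<40)&(z>25)&(z<45),"dock")
    m=(abs(x-497)<40)&(abs(y+27)<30)&(z>148); B=W[m]; l=cv2.fitLine(B.astype(np.float32),cv2.DIST_HUBER,0,.01,.01).ravel(); s=(B-l[3:])@l[:3]
    print("line",l,s.min(),s.max(), B.mean(0))
    for r in finder.regions_of(n,"swing")[:1]: pass
E
```

```text
side table 203 [560.3 -39.2   0.2] [-2.7  0.2  3.7]
side table2 133 [450.7  38.9  -0.3] [-3.8 -0.3  2.3]
side coltop 218 [ 637.5 -155.1  429. ] [420.6 429.  431.1]
side knobcap 74 [640.1  99.  342. ] [340.8 342.  343.7]
side armtop 364 [635.9   1.2 293.1] [285.3 293.1 295.4]
side arm-70 63 [635.9 -71.6 293.1] [287.2 293.1 295.9]
side arm-50 64 [635.9 -50.6 293.2] [285.6 293.2 295.4]
side arm-30 56 [636.1 -31.3 293.3] [287.5 293.3 295.5]
side arm0 58 [634.8   0.1 293.1] [285.1 293.1 295.4]
side arm30 53 [635.7  30.1 293.1] [286.4 293.1 295.1]
side arm60 50 [635.2  59.9 293.1] [284.6 293.1 294.8]
side bar 90 [496.7 -27.8 155.4] [150.3 155.4 158.3]
side yoke 150 [496.2 -30.1 115.8] [112.3 115.8 118.9]
side dock 130 [484.3 -46.7  31. ] [27.1 31.  41.8]
line [  0.8  -0.5  -0.  495.8 -28.5 155.3] -34.94115147798912 34.17118815080667 [496.  -28.6 155. ]
top table 120 [563.8 -44.3   1. ] [-4.1  1.   5.5]
top table2 101 [451.6  40.4  -0.2] [-3.2 -0.2  3.7]
top coltop 137 [ 638.  -147.6  429.6] [425.8 429.6 432.4]
top knobcap 75 [641.7 100.5 342.4] [340.6 342.4 345. ]
top armtop 292 [639.    6.5 293.1] [289.3 293.1 296.5]
top arm-70 46 [639.4 -68.9 293.9] [288.6 293.9 296.1]
top arm-50 48 [640.4 -49.9 292.4] [287.9 292.4 296.4]
top arm-30 43 [640.5 -30.2 292.3] [289.5 292.3 296. ]
top arm0 45 [639.8   0.  293. ] [289.3 293.  297.4]
top arm30 46 [637.6  30.2 292.9] [289.2 292.9 295.6]
top arm60 44 [638.5  59.2 293.8] [289.6 293.8 296. ]
top bar 48 [497.4 -26.7 155.9] [150.7 155.9 159.3]
top yoke 63 [498.1 -29.5 116.4] [112.1 116.4 120. ]
top dock 41 [480.1 -37.1  28.5] [26.6 28.5 34.9]
line [  0.9  -0.5   0.  498.9 -26.2 156.1] -36.17926052226551 33.7761855634024 [497.6 -25.5 155.6]
```

```bash
python3 - <<'E'
from h import *
np.set_printoptions(precision=1,suppress=True)
for n in("side","top"):
    a=np.load(f"pics/{n}0.npz");d=a["d"];c,R,t=cal(n)
    v,u=np.mgrid[:384,:512]; P=np.stack([(u-c["cx"])/c["fx"]*d,(v-c["cy"])/c["fy"]*d,d],-1).reshape(-1,3)
    W=(P-t)@R; ok=d.ravel()>0; W=W[ok]; x,y,z=W.T
    def circ(m,l,z0):
        Q=W[m]; 
        # reproject rays at known height
        pu=np.array([proj(n,p) for p in Q]); XY=np.array([atz(n,*p,z0)[:2] for p in pu]).astype(np.float32)
        print(n,l,len(Q),XY.mean(0),cv2.minEnclosingCircle(XY))
    circ((abs(x-636)<30)&(abs(y+152)<30)&(z>426),"col",430)
    circ((abs(x-638)<30)&(abs(y-99)<30)&(z>338.5),"knob",342)
    m=(abs(x-638)<22)&(y>-60)&(y<75)&(z>290); Q=W[m]
    p=np.polyfit(Q[:,1],Q[:,0],1); print("arm x at y=-152,98",np.polyval(p,[-152,98]),p)
    circ((abs(x-638)<22)&(y>-60)&(y<75)&(z>290),"arm",294)
    circ((abs(x-480)<40)&(abs(y+30)<40)&(z>27)&(z<34),"dock",30)
    print([(round(r["score"],2),r["point"]) for r in finder.landmark_of(n,"socket")])
    print([(round(r["score"],2),atz(n,*r["point"],430)) for r in finder.landmark_of(n,"column_top")])
    print([(round(r["score"],2),atz(n,*r["point"],94)) for r in finder.landmark_of(n,"barrel_top")])
    print([(round(r["score"],2),atz(n,*r["point"],320)) for r in finder.landmark_of(n,"knob_grip")])
    print([(round(r["score"],2),atz(n,*r["point"],238)) for r in finder.landmark_of(n,"hook_seat")])
print(arm.sense()["t"])
E
```

```text
side col 167 [ 638.5 -152.6] ((638.2310791015625, -153.71115112304688), 22.26285743713379)
side knob 97 [639.2  97.1] ((638.3193359375, 96.58350372314453), 20.960580825805664)
arm x at y=-152,98 [639.  638.9] [ -0.  638.9]
side arm 297 [638.6   3.5] ((637.258544921875, 6.842626571655273), 68.00464630126953)
side dock 77 [484.9 -40.2] ((495.6003723144531, -28.059709548950195), 31.473299026489258)
[(0.62, [257.7, 238.1])]
[(0.92, array([ 631.8, -159. ,  430. ]))]
[(0.77, array([510. ,  61.6,  94. ])), (0.56, array([497.1, -33.3,  94. ])), (0.56, array([ 442.3, -162. ,   94. ]))]
[(0.85, array([643. , 103.4, 320. ])), (0.34, array([ 304.5, -455.8,  320. ]))]
[(0.57, array([647.6,  59.2, 238. ]))]
top col 126 [ 640.3 -148.5] ((640.4337158203125, -148.74844360351562), 19.660001754760742)
top knob 95 [640.7 100.5] ((640.6128540039062, 100.8608169555664), 18.54697608947754)
arm x at y=-152,98 [641.1 640.2] [ -0.  640.6]
top arm 265 [640.5   8.5] ((640.2931518554688, 8.333724975585938), 66.82958221435547)
top dock 25 [484.5 -30.6] ((496.50836181640625, -24.669763565063477), 30.817859649658203)
[(0.48, [236.1, 205.6])]
[(0.58, array([ 633.9, -150.3,  430. ]))]
[(0.73, array([496.9, -27.7,  94. ])), (0.47, array([ 442.5, -146.7,   94. ])), (0.42, array([530.1,  70.9,  94. ]))]
[(0.67, array([641.4, 111.7, 320. ]))]
[(0.68, array([644.5,  41.1, 238. ]))]
1.4
```

```bash
cat >> h.py <<'E'
from scipy.spatial.transform import Rotation as Ro
COL=np.array([639.3,-150.7])
def pose(th,z,s=1,r=250.):
    t=np.deg2rad(th); y=s*np.array([-np.sin(t),np.cos(t),0]); zz=np.array([0,0,-1.]); x=np.cross(y,zz)
    return np.r_[COL+r*np.array([np.cos(t),np.sin(t)]),z], Ro.from_matrix(np.c_[x,y,zz]).as_quat()
E
python3 - <<'E'
from h import *
np.set_printoptions(precision=2,suppress=True)
for s in (1,-1):
  for th,z in ((90,420),(90,301),(90,196),(115,196),(139,196),(141,196),(139,301),(139,400)):
    p,q=pose(th,z,s); print(s,th,z,p,arm.inverse_kinematics(p,q))
E
```

```text
1 90 420 [639.3  99.3 420. ] [ 0.45  0.44 -1.03  1.36  0.37  1.54  2.6 ]
1 90 301 [639.3  99.3 301. ] [ 0.46  0.51 -1.03  1.54  0.44  1.34  2.53]
1 90 196 [639.3  99.3 196. ] [ 0.46  0.62 -1.03  1.66  0.56  1.19  2.44]
1 115 196 [533.65  75.88 196.  ] [-1.18  0.5   1.23  1.99 -0.56  1.04 -2.4 ]
1 139 196 [450.62  13.31 196.  ] [-1.28  0.21  1.27  2.17 -0.25  0.92 -2.15]
1 141 196 [445.01   6.63 196.  ] [-1.28  0.18  1.27  2.18 -0.22  0.92 -2.14]
1 139 301 [450.62  13.31 301.  ] [ 0.13  0.   -0.3   1.98  0.    1.16 -2.46]
1 139 400 [450.62  13.31 400.  ] [ 0.76 -0.04 -0.88  1.8  -0.03  1.37 -2.4 ]
-1 90 420 [639.3  99.3 420. ] [-0.8   0.34  0.76  1.44 -0.23  1.46 -0.05]
-1 90 301 [639.3  99.3 301. ] [-0.79  0.4   0.74  1.62 -0.28  1.23 -0.  ]
-1 90 196 [639.3  99.3 196. ] [-0.76  0.49  0.7   1.74 -0.36  1.05  0.07]
-1 115 196 [533.65  75.88 196.  ] [-0.77  0.27  0.61  1.98 -0.19  0.95  0.37]
-1 139 196 [450.62  13.31 196.  ] [-0.8   0.1   0.68  2.16 -0.08  0.91  0.78]
-1 141 196 [445.01   6.63 196.  ] [-0.81  0.08  0.69  2.17 -0.07  0.91  0.82]
-1 139 301 [450.62  13.31 301.  ] [-0.88 -0.06  0.69  2.03  0.04  1.16  0.65]
-1 139 400 [450.62  13.31 400.  ] [-0.95 -0.15  0.7   1.87  0.1   1.39  0.58]
```

```bash
python3 - <<'E'
from h import *
np.set_printoptions(precision=2,suppress=True)
st=lambda l:(lambda s:print(l,s["t"],s["tcp_pos"],s["wrist_force"],s["gripper_width"]))(arm.sense())
p=np.array(arm.sense()["tcp_pos"]);p[2]=400
arm.line_to(p,v=300)
p,q=pose(90,420,-1); arm.goto(p,q); st("hover")
p[2]=301; arm.line_to(p,v=100); st("down")
for n in("side","top"):
    im,d=imaging.grab_frame(n); save(im,n+"1",(180,60,380,260),3)
E
```

```text
hover 4.5083 [639.18 100.67 419.79] [-0.55 -0.34  1.31] 1.005038904611402
down 5.85 [639.59  99.29 301.62] [-0.06 -0.06 -0.27] 0.9990286200796175
```

View pics/side1.png

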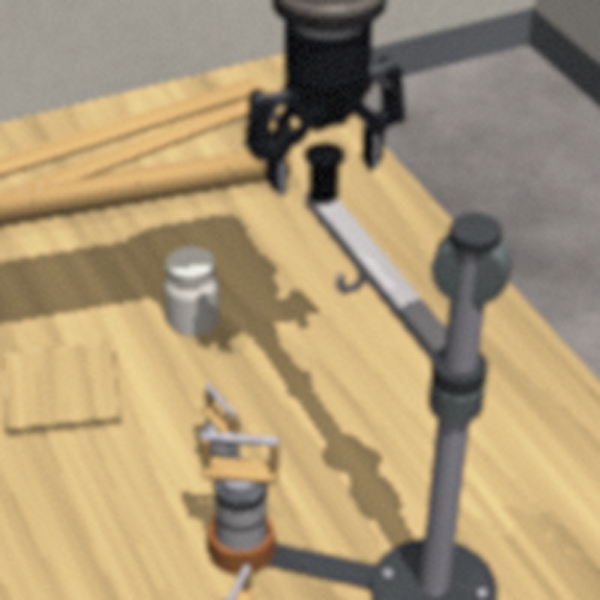

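View pics/top1.png

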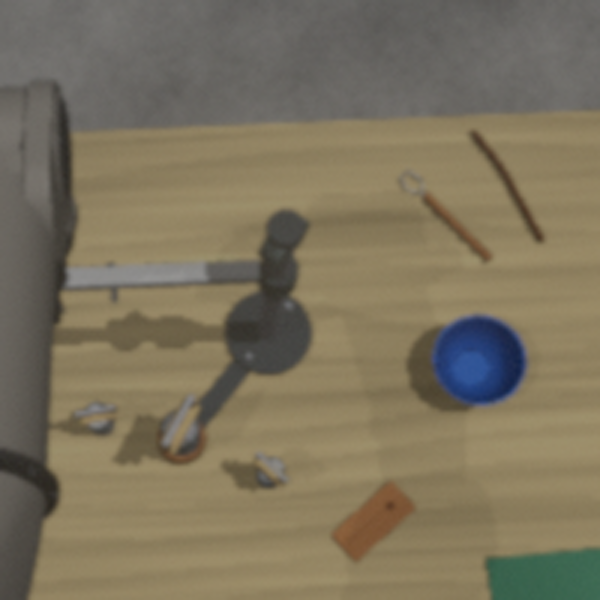

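Three look-alikes in the side view: (259,222), standing in the dock with the largest handle; (253,200) and (260,268), small ones free on the bench. The crops confirm the docked one as the one meant. The knob sits between the open fingers at side (288,118), so I'll grip it.

```bash
python3 - <<'E'
from h import *
np.set_printoptions(precision=2,suppress=True)
st=lambda l:(lambda s:print(l,s["t"],s["tcp_pos"],s["wrist_force"],s["wrist_torque"],s["gripper_width"]))(arm.sense())
fingers.close(); st("closed")
p,q=pose(90,0,-1); p[2]=291
arm.line_to(p,v=30); st("10")
p[2]=196; arm.line_to(p,v=60); st("105"); arm.wait(0.3); st("w")
im,d=imaging.grab_frame("side"); save(im,"side2",(200,60,380,260),3); np.savez("pics/side2.npz",p=im,d=d)
for r in finder.landmark_of("side","hook_seat"): print(r["score"],r["point"])
im,d=imaging.grab_frame("top"); np.savez("pics/top2.npz",p=im,d=d)
for n in("side","top"):
    a=np.load(f"pics/{n}2.npz");d=a["d"];c,R,t=cal(n)
    v,u=np.mgrid[:384,:512]; P=np.stack([(u-c["cx"])/c["fx"]*d,(v-c["cy"])/c["fy"]*d,d],-1).reshape(-1,3)
    W=(P-t)@R; W=W[d.ravel()>0]; x,y,z=W.T
    m=(abs(x-640)<12)&(y>-60)&(y<50)&(z>160)&(z<210); print(n,m.sum(),np.percentile(z[m],[5,10,25,50,75,90,95]),np.median(W[m],0))
    m=(abs(x-640)<30)&(y>20)&(y<60)&(z>110)&(z<165); print(W[m][:40])
E
```

```text
closed 6.4917 [639.35  99.37 301.07] [-0.1  -0.94  1.24] [0.18 0.06 0.  ] 0.4136474518780141
10 6.975 [639.73  99.95 291.46] [-0.65  3.93  7.63] [ 0.6   0.15 -0.07] 0.4105697036694004
105 8.7083 [640.1  100.35 196.9 ] [-1.29  4.46 11.91] [ 0.9   0.18 -0.14] 0.4144020988499989
w 9.0083 [640.07 100.33 196.89] [-0.39  5.5  11.52] [ 0.87  0.17 -0.16] 0.4106385102135821
0.98 [293.4, 180.7]
0.33 [262.1, 245.4]
side 280 [181.31 184.91 190.96 193.06 194.46 195.85 196.53] [637.19  -5.4  193.06]
[[628.03  40.67 148.22]
 [630.73  39.62 148.05]
 [647.95  41.06 140.31]
 [626.92  38.35 146.66]
 [628.49  35.21 148.64]
 [647.39  39.77 137.67]
 [648.77  36.29 140.  ]
 [628.46  41.01 139.98]
 [630.85  39.35 140.44]
 [641.75  41.25 134.69]
 [644.75  40.69 133.99]
 [647.13  39.   134.48]
 [648.99  36.39 135.92]
 [651.76  35.41 135.66]
 [625.47  35.17 142.06]
 [629.87  37.29 138.6 ]
 [635.58  41.78 132.68]
 [637.13  38.57 134.74]
 [641.52  40.55 131.41]
 [644.12  39.26 131.48]
 [646.12  36.88 132.68]
 [650.82  39.35 128.82]
 [626.84  37.5  135.68]
 [628.59  34.65 137.37]
 [632.28  35.42 135.31]
 [635.17  34.7  134.79]
 [637.9   33.67 134.59]
 [642.45  35.94 130.94]
 [645.54  35.55 130.07]
 [630.77  38.48 129.4 ]
 [633.59  37.6  129.04]
 [636.67  37.18 128.2 ]]
top 213 [184.73 187.64 191.12 193.61 195.78 197.43 198.55] [639.32  -4.21 193.61]
[[640.66  44.42 133.92]
 [641.07  40.81 131.88]
 [633.01  43.41 147.46]
 [632.27  39.51 149.58]
 [627.96  43.15 151.84]
 [627.99  39.49 151.14]
 [628.33  44.52 136.24]
 [628.73  40.92 134.16]]
```

View pics/side2.png

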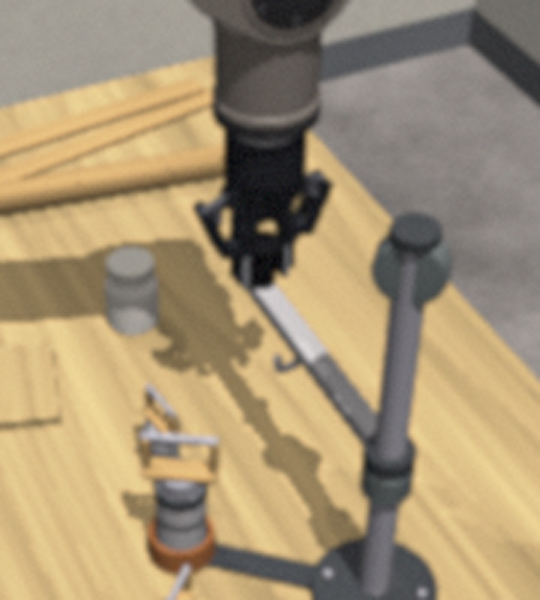

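```bash
cat >> h.py <<'E'
def cloud(n,d):
    c,R,t=cal(n)
    v,u=np.mgrid[:384,:512]; P=np.stack([(u-c["cx"])/c["fx"]*d,(v-c["cy"])/c["fy"]*d,d],-1).reshape(-1,3)
    return ((P-t)@R)[d.ravel()>0]
def armtop(n,d,th,zlo,zhi):
    W=cloud(n,d); t=np.deg2rad(th); e=np.array([np.cos(t),np.sin(t)]); f=np.array([-e[1],e[0]])
    D=W[:,:2]-COL; r=D@e; s=D@f
    m=(abs(s)<20)&(r>90)&(r<200)&(W[:,2]>zlo)&(W[:,2]<zhi); z=W[m,2]
    # refine on tops: histogram mode via median of upper part
    m0=np.median(z); k=abs(z-m0)<5
    return m.sum(),round(float(np.median(z[k])),1),round(float(np.mean(z[k])),1),round(float(np.mean(s[m][k])),1)
def st(l):
    s=arm.sense(); print(l,round(s["t"],2),s["tcp_pos"],s["wrist_force"],s["wrist_torque"],round(float(s["gripper_width"]),3)); return s
E
python3 - <<'E'
from h import *
np.set_printoptions(precision=2,suppress=True)
for k,lo,hi in ((0,275,310),(2,175,210)):
  for n in("side","top"):
    print(k,n,armtop(n,np.load(f"pics/{n}{k}.npz")["d"],90,lo,hi))
p,q=pose(90,191,-1,249.); arm.line_to(p,v=30); st("dn")
for th in (94,98,102,106,110,114,118):
    p,q=pose(th,191,-1,249.); arm.line_to(p,v=80,rotation=q)
    st(th)
arm.wait(.2)
for n in("side","top"):
    im,d=imaging.grab_frame(n); save(im,n+"3",(180,100,340,260),3.5); np.savez(f"pics/{n}3.npz",p=im,d=d)
    print(n,armtop(n,d,118,170,210),[(r["score"],r["point"]) for r in finder.landmark_of(n,"hook_seat")])
E
```

```text
0 side (np.int64(323), 293.4, 293.2, 0.8)
0 top (np.int64(258), 293.1, 293.2, -1.1)
2 side (np.int64(300), 193.3, 193.1, 0.5)
2 top (np.int64(219), 193.7, 193.7, -1.4)
dn 9.47 [640.05 100.21 191.8 ] [-1.19  9.15 12.09] [ 1.66  0.19 -0.17] 0.412
94 9.84 [622.38  99.57 192.01] [-0.72  8.33 12.07] [ 1.61  0.35 -0.15] 0.414
98 10.21 [605.    97.76 191.96] [-1.83  8.15 11.35] [ 1.65  0.39 -0.13] 0.413
102 10.57 [587.79  94.7  191.88] [-2.74  8.9  12.05] [ 1.64  0.53 -0.07] 0.414
106 10.94 [570.81  90.44 191.82] [-3.09  9.53 10.78] [ 1.68  0.66 -0.07] 0.413
110 11.31 [554.18  84.94 191.74] [-4.67  9.54 11.79] [ 1.77  0.73 -0.09] 0.414
114 11.68 [537.95  78.35 191.67] [-4.73  9.33 10.72] [ 1.69  0.95 -0.12] 0.419
118 12.04 [522.22  70.67 191.6 ] [-5.35  9.7  11.74] [ 1.69  1.08 -0.04] 0.413
side (np.int64(371), 187.4, 187.2, 1.0) [(0.9, [268.5, 195.6])]
top (np.int64(221), 187.9, 187.9, -2.0) [(0.88, [227.3, 182.5]), (0.65, [209.1, 192.4]), (0.31, [242.7, 206.0])]
```

View pics/side3.png

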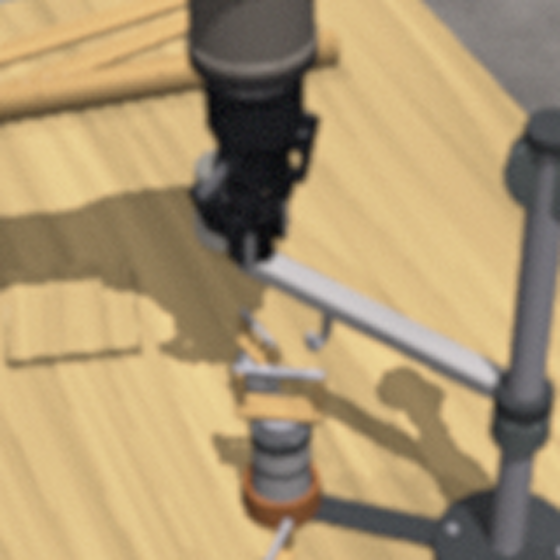

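```bash
python3 - <<'E'
from h import *
np.set_printoptions(precision=2,suppress=True)
R_=251.3
for th in (118,122,126,130):
    p,q=pose(th,192,-1,R_); arm.line_to(p,v=60,rotation=q)
arm.wait(.2)
st("130")
for n in("side","top"):
    im,d=imaging.grab_frame(n); save(im,n+"4",(210,150,310,250),6); np.savez(f"pics/{n}4.npz",p=im,d=d)
    print(n,armtop(n,d,130,170,210),[(r["score"],r["point"]) for r in finder.landmark_of(n,"hook_seat")])
    W=cloud(n,d); x,y,z=W.T
    m=(abs(x-497)<40)&(abs(y+27)<30)&(z>146)&(z<164); print(m.sum(),np.percentile(z[m],[10,50,75,90]),W[m].mean(0))
E
```

```text
130 14.22 [478.77  41.66 192.8 ] [ 1.47 -0.46 11.8 ] [-0.24 -0.12  0.01] 0.414
side (np.int64(402), 189.8, 189.4, 1.5) [(0.85, [262.6, 202.3])]
98 [148.99 154.56 156.72 158.15] [496.89 -26.73 154.07]
top (np.int64(202), 190.1, 190.3, -1.5) [(0.85, [231.5, 192.6])]
49 [149.36 157.05 158.78 160.1 ] [497.14 -24.64 156.1 ]
```

View pics/side4.png

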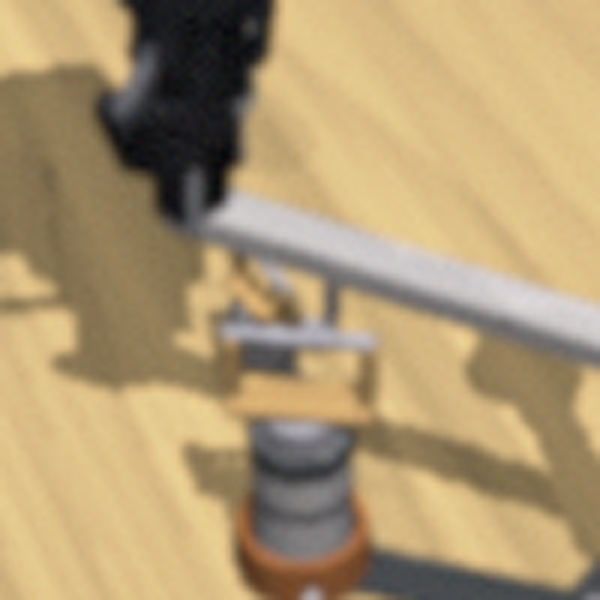

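View pics/top4.png

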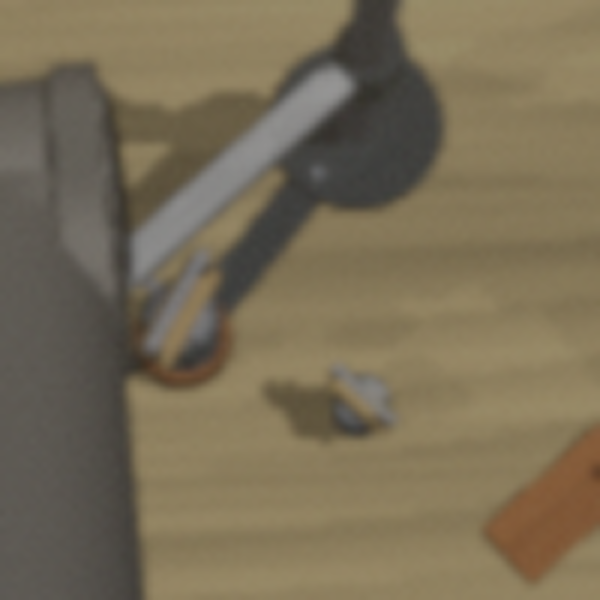

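```bash
python3 - <<'E'
from h import *
np.set_printoptions(precision=2,suppress=True)
R_=251.3
p,q=pose(130,191.5,-1,R_); arm.line_to(p,v=30,rotation=q)
def ft(th):
    arm.wait(.1); F=np.mean([arm.sense()["wrist_force"] for _ in range(3)],0); t=np.deg2rad(th)
    return np.array([F@[np.cos(t),np.sin(t),0],F@[-np.sin(t),np.cos(t),0],F[2]])
f0=ft(130); print(f0)
for th in np.arange(131,137.6,.75):
    p,q=pose(th,191.5,-1,R_); arm.line_to(p,v=25,rotation=q); f=ft(th); print(th,f)
    if abs(f[1]-f0[1])>2: print("contact"); break
st("e")
im,d=imaging.grab_frame("side"); save(im,"side5",(220,160,300,240),7)
E
```

```text
[-0.94  0.1  11.89]
131.0 [-0.43  0.44 12.19]
131.75 [-0.83 -0.04 11.72]
132.5 [-0.53  0.86 12.36]
133.25 [-0.9  -0.36 12.34]
134.0 [-1.24 -0.31 12.09]
134.75 [-1.21  0.34 12.52]
135.5 [-1.54  0.34 14.19]
136.25 [-1.44  0.69 12.96]
137.0 [-1.94  1.11 12.8 ]
e 18.26 [456.59  20.56 192.31] [ 0.66 -2.14 12.8 ] [-0.29 -0.16  0.03] 0.413
```

View pics/side5.png

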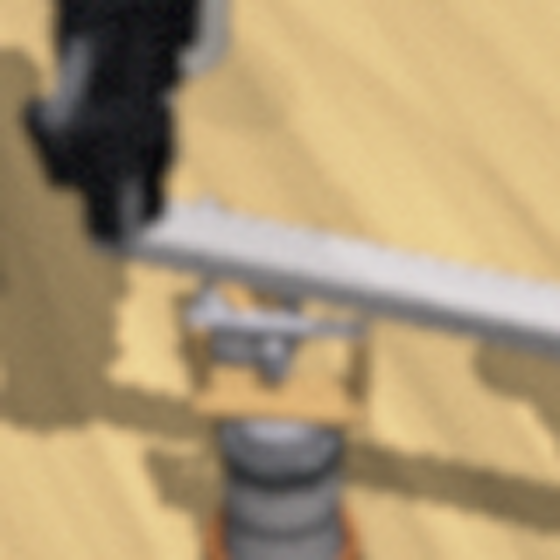

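```bash
python3 - <<'E'
from h import *
np.set_printoptions(precision=2,suppress=True)
R_=251.3
def ft(th):
    arm.wait(.1); F=np.mean([arm.sense()["wrist_force"] for _ in range(3)],0); t=np.deg2rad(th)
    return np.array([F@[np.cos(t),np.sin(t),0],F@[-np.sin(t),np.cos(t),0],F[2]])
for th in np.arange(137.5,141.1,.5):
    p,q=pose(th,191.8,-1,R_); arm.line_to(p,v=20,rotation=q); f=ft(th); print(th,f)
    if abs(f[1])>2.6: print("contact"); break
st("e")
for n,c in (("side",(220,160,300,240)),("top",(210,170,290,250))):
    im,d=imaging.grab_frame(n); save(im,n+"6",c,7)
E
```

```text
137.5 [-1.5   1.1  11.61]
138.0 [-1.86 -0.14 13.21]
138.5 [-1.68 -0.65 12.12]
139.0 [-1.08  0.78 11.99]
139.5 [-2.09 -0.71 11.73]
140.0 [-2.71  0.55 12.01]
140.5 [-2.09 -0.3  12.37]
141.0 [-2.12 -0.38 12.31]
e 21.18 [445.25   7.34 192.64] [ 1.88 -1.04 12.31] [-0.24 -0.26  0.04] 0.419
```

View pics/side6.png

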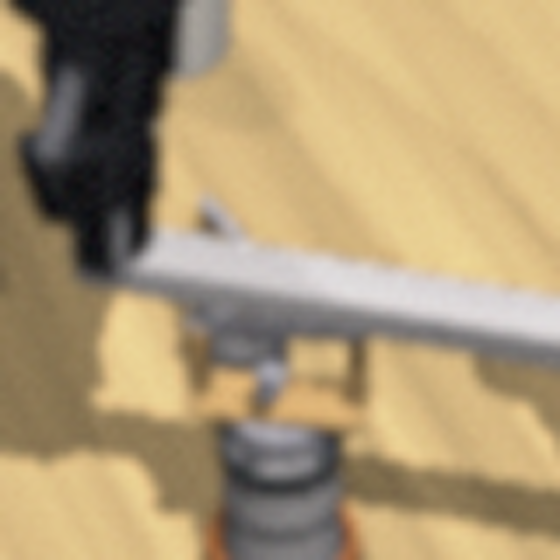

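View pics/top6.png

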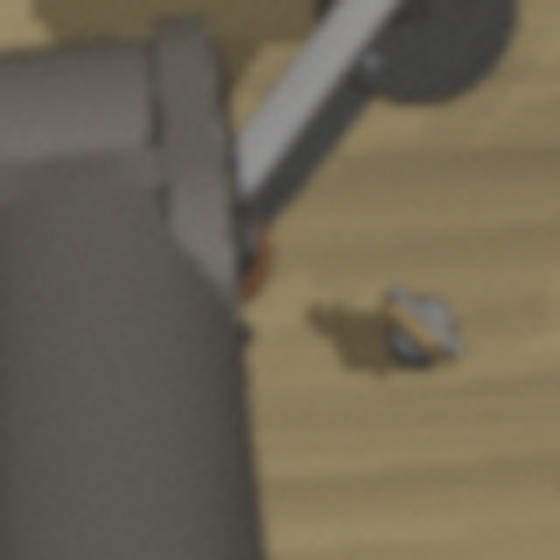

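```bash
python3 - <<'E'
from h import *
np.set_printoptions(precision=2,suppress=True)
R_=251.0
def ft(th):
    arm.wait(.1); F=np.mean([arm.sense()["wrist_force"] for _ in range(3)],0); t=np.deg2rad(th)
    return np.array([F@[np.cos(t),np.sin(t),0],F@[-np.sin(t),np.cos(t),0],F[2]])
im,d=imaging.grab_frame("side"); W=cloud("side",d)
D=W[:,:2]-[638.3,-153.2]; r=np.hypot(*D.T); a=np.rad2deg(np.arctan2(D[:,1],D[:,0]))
m=(r>90)&(r<215)&(W[:,2]>184)&(W[:,2]<200)&(abs(a-141)<9); print("arm angle",m.sum(),np.median(a[m]),np.median(W[m,2]))
m=(r>150)&(r<225)&(W[:,2]>112)&(W[:,2]<122)&(abs(a-138)<12); print("yoke",m.sum(),np.median(W[m],0))
for th in np.arange(141.3,143.7,.4):
    p,q=pose(th,191.8,-1,R_); arm.line_to(p,v=20,rotation=q); f=ft(th); print(th,f)
    if abs(f[1])>1.8: print("contact"); break
st("e")
im,d=imaging.grab_frame("side"); save(im,"side7",(220,160,300,240),7)
E
```

```text
arm angle 365 141.07341624244714 189.2830847877431
yoke 141 [499.14 -32.46 115.99]
141.3 [-0.03  0.38 12.48]
141.70000000000002 [ 0.28 -0.81 12.98]
142.10000000000002 [-0.28 -0.61 12.37]
142.50000000000003 [ 0.67 -0.87 12.89]
142.90000000000003 [ 0.08 -0.23 11.39]
143.30000000000004 [ 1.02  0.26 12.29]
e 23.43 [439.1   -0.63 192.59] [-0.98  0.4  12.29] [ 0.07 -0.03  0.  ] 0.412
```

View pics/side7.png

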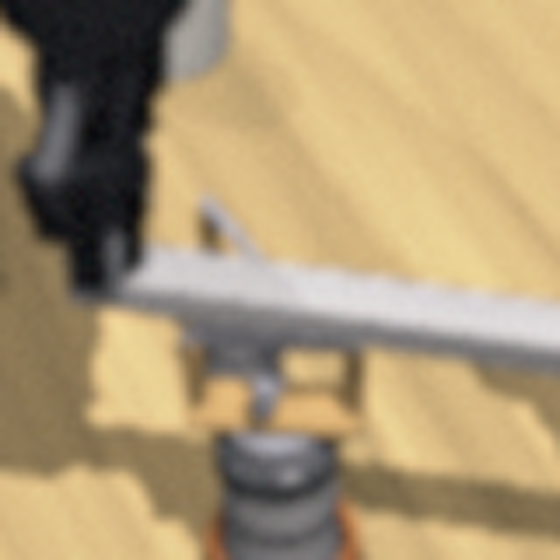

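```bash
python3 - <<'E'
from h import *
np.set_printoptions(precision=2,suppress=True)
R_=251.0
for th in (141.5,139.4):
    p,q=pose(th,191.8,-1,R_); arm.line_to(p,v=15,rotation=q)
arm.wait(.2);st("e")
im,d=imaging.grab_frame("side"); save(im,"side8",(220,160,300,240),7)
W=cloud("side",d)
D=W[:,:2]-[638.3,-153.2]; r=np.hypot(*D.T); a=np.rad2deg(np.arctan2(D[:,1],D[:,0]))
m=(r>150)&(r<225)&(W[:,2]>112)&(W[:,2]<122)&(abs(a-138)<12); print("yoke",m.sum(),np.median(W[m],0))
E
```

```text
e 25.12 [449.69  12.73 192.55] [ 0.26  0.74 11.87] [0.09 0.06 0.04] 0.412
yoke 136 [496.28 -29.08 115.27]
```

View pics/side8.png

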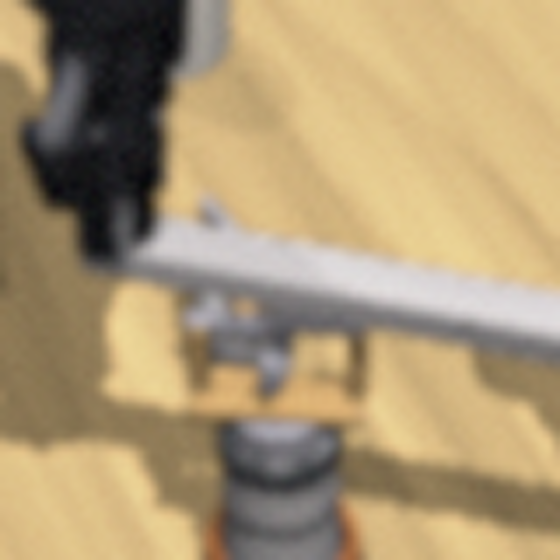

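```bash
python3 - <<'E'
from h import *
np.set_printoptions(precision=2,suppress=True)
R_=251.0; th=139.2; t=np.deg2rad(th)
z=191.8
while z<226:
    z+=2.5
    p,q=pose(th,z,-1,R_); arm.line_to(p,v=25,rotation=q); arm.wait(.05)
    F=np.mean([arm.sense()["wrist_force"] for _ in range(2)],0)
    print(z,round(arm.sense()["t"],2),np.array([F@[np.cos(t),np.sin(t),0],F@[-np.sin(t),np.cos(t),0],F[2]]))
    if F[2]<3: print("stop");break
for n,c in (("side",(200,140,320,260)),):
    im,d=imaging.grab_frame(n); save(im,n+"9",c,5)
E
```

```text
194.3 25.48 [-0.07 -0.56 11.44]
196.8 25.77 [-0.96  0.64 12.56]
199.3 26.07 [-0.68 -0.2  12.27]
201.8 26.38 [-1.06 -0.45 11.99]
204.3 26.68 [-0.74  0.18 12.2 ]
206.8 26.98 [ 0.15  0.36 12.08]
209.3 27.27 [-0.52 -0.05 11.09]
211.8 27.57 [-0.4  -0.31 12.13]
214.3 27.88 [-0.22 -0.72 10.94]
216.8 28.18 [-2.41 -1.06  6.81]
219.3 28.48 [-2.91  1.    7.51]
221.8 28.77 [-2.74  0.28  6.95]
224.3 29.07 [-3.99 -0.32  6.71]
226.8 29.38 [-3.61 -0.97  7.6 ]
```

View pics/side9.png

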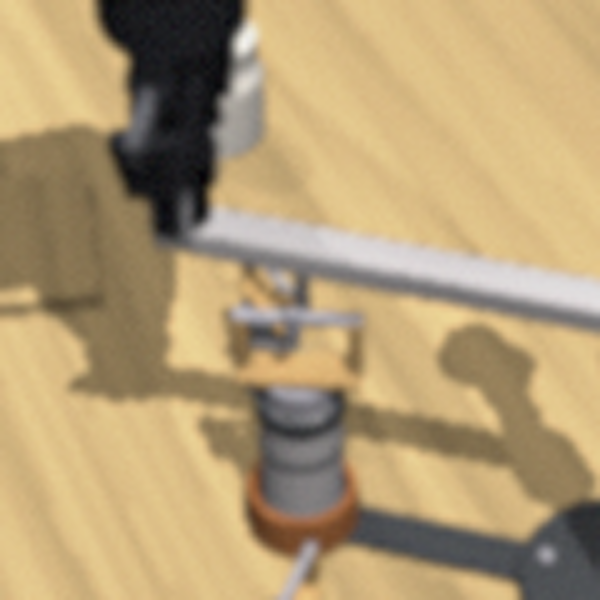

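```bash
python3 - <<'E'
from h import *
np.set_printoptions(precision=2,suppress=True)
R_=250.6; th=139.2
for z in (240,255,270,284):
    p,q=pose(th,z,-1,R_); arm.line_to(p,v=25,rotation=q); st(z)
while z<304:
    z+=1.5; p,q=pose(th,z,-1,R_); arm.line_to(p,v=15,rotation=q); arm.wait(.1)
    F=np.mean([arm.sense()["wrist_force"] for _ in range(3)],0); print(z,F)
    if F[2]<-1.5: print("top");break
st("e")
for n,c in (("side",(200,110,320,230)),("top",(180,130,300,250))):
    im,d=imaging.grab_frame(n); save(im,n+"10",c,5); print(armtop(n,d,139,270,310))
E
```

```text
240 30.1 [450.02  12.92 240.55] [ 2.19 -2.1   7.04] [-0.41 -0.51  0.12] 0.417
255 30.85 [449.98  12.87 255.47] [ 3.38 -3.42  5.42] [-0.56 -0.75  0.05] 0.413
270 31.6 [449.98  12.83 270.45] [ 3.83 -3.45  5.09] [-0.67 -0.86  0.1 ] 0.41
284 32.31 [449.96  12.74 284.42] [ 4.37 -3.51  4.42] [-0.71 -0.89  0.12] 0.413
285.5 [ 5.99 -3.73  4.84]
287.0 [ 5.67 -2.85  3.95]
288.5 [ 5.01 -4.31  3.49]
290.0 [ 5.88 -3.99  4.16]
291.5 [ 4.73 -3.25  3.52]
293.0 [ 5.44 -4.48  3.11]
294.5 [ 5.19 -4.03  3.54]
296.0 [ 5.34 -4.31  3.07]
297.5 [ 4.73 -3.73  2.97]
299.0 [ 7.83 -5.91 -0.14]
300.5 [11.1  -8.16 -4.74]
top
e 36.16 [450.15  12.04 300.54] [11.1  -8.16 -4.74] [-1.47 -2.05  0.23] 0.41
(np.int64(466), 293.2, 292.9, 2.9)
(np.int64(179), 293.5, 293.7, -0.7)
```

View pics/side10.png

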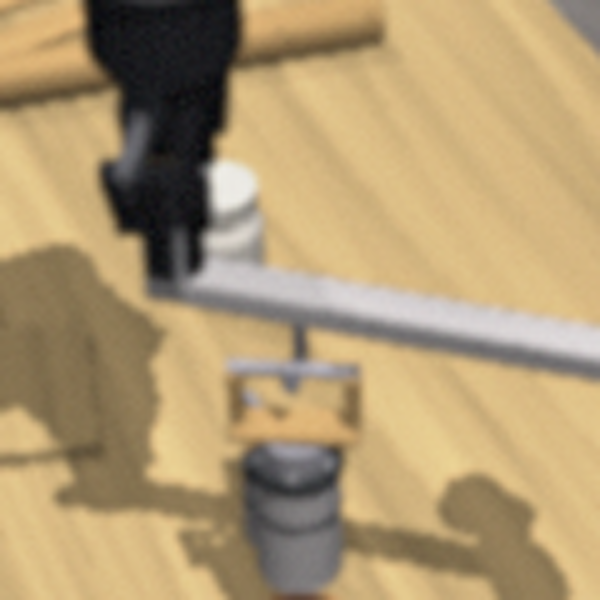

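```bash
python3 - <<'E'
from h import *
np.set_printoptions(precision=2,suppress=True)
th=139.2
for r,z in ((249.,299),(248.,298.6)):
    p,q=pose(th,z,-1,r); arm.line_to(p,v=10,rotation=q); arm.wait(.3); s=st(r)
    if abs(s["wrist_force"][0])<2: break
arm.wait(1)
fingers.release(); arm.wait(.3); st("rel")
p[2]=330; arm.line_to(p,v=40); p[2]=420; arm.line_to(p,v=80); st("up")
arm.wait(1)
for n,c in (("side",(200,90,360,250)),("top",(180,130,300,250))):
    im,d=imaging.grab_frame(n); save(im,n+"11",c,3.7); print(armtop(n,d,139.2,270,310))
E
```

```text
249.0 36.92 [450.28  12.45 298.91] [-4.09  3.4   3.58] [0.69 0.78 0.04] 0.412
248.0 37.48 [450.48  12.31 298.25] [-7.39  6.78  2.34] [1.41 1.46 0.04] 0.412
rel 39.33 [451.57  11.35 298.6 ] [-0.58 -0.05  0.28] [-0.01  0.02 -0.03] 0.999
up 41.54 [451.38  11.35 419.54] [-0.16  0.23  0.24] [-0.01  0.04  0.02] 1.002
(np.int64(464), 293.2, 292.9, 2.2)
(np.int64(162), 293.0, 293.1, -1.2)
```

View pics/side11.png

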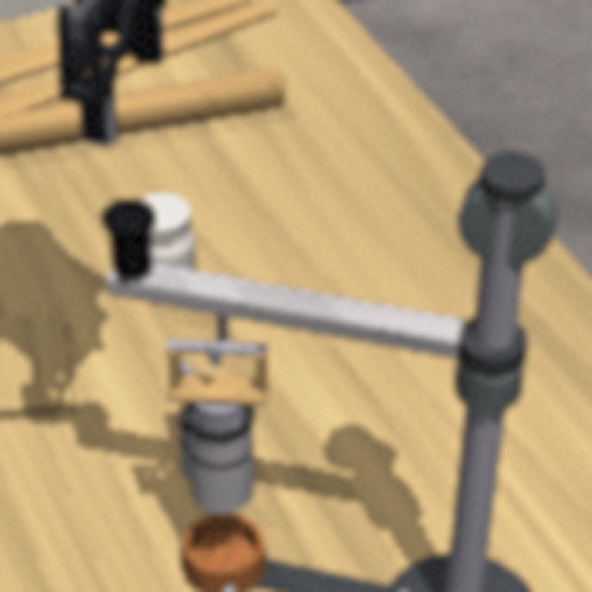

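```bash
python3 - <<'E'
from h import *
np.set_printoptions(precision=3,suppress=True)
prev=None
for k in range(3):
    im,d=imaging.grab_frame("side")
    W=cloud("side",d); x,y,z=W.T
    c=[]
    for lo,hi in ((98,112),(112,126),(126,140),(140,154),(154,166)):
        m=(abs(x-492)<45)&(abs(y+30)<45)&(z>lo)&(z<hi); Q=W[m]; c.append(np.r_[Q[:,:2].mean(0),(Q[:,0].min()+Q[:,0].max())/2,(lo+hi)/2,m.sum()])
    if k==0: print(np.array(c))
    m=(abs(x-492)<45)&(abs(y+30)<45)&(z>90)&(z<240);print(W[m].mean(0), z[m].min())
    if prev is not None: print("diff",np.abs(im[140:240,230:300].astype(float)-prev[140:240,230:300]).mean())
    prev=im.astype(float); arm.wait(.35)
v=[]
for n in("side",):
  print(proj(n,(497,-27,90)),proj(n,(497,-27,240)))
save(im,"side12",(230,160,290,240),7); print(arm.sense()["t"])
E
```

```text
[[490.01  -43.059 493.845 105.     57.   ]
 [489.046 -43.452 494.074 119.     59.   ]
 [489.956 -43.473 494.09  133.     61.   ]
 [488.625 -42.642 493.032 147.     66.   ]
 [490.471 -43.983 496.19  160.     49.   ]]
[491.73  -36.986 170.991] 90.55444162374879
[491.564 -36.844 170.786] 90.23368059095026
diff 1.3761904761904762
[491.739 -36.793 171.632] 90.77023754132253
diff 1.4067142857142858
[259.273 222.488] [258.322 182.889]
43.8417
```

View pics/side12.png

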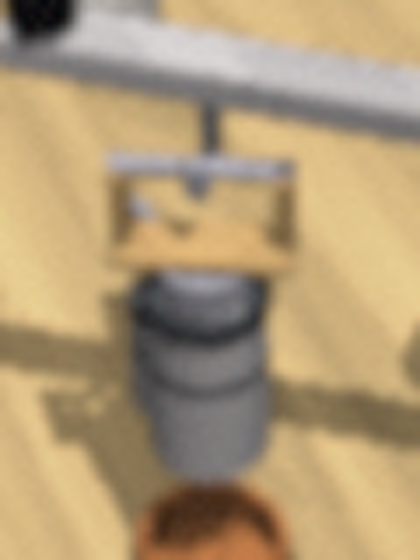

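```bash
python3 -c "
from h import *
arm.sign_off()"
```

```text
the job is handed in; nothing more can be done
```

The extruder now hangs from the hook with the arm at its top stop and the knob released. I handed the job in at about 44 s; no verdict is reported.

I gripped the knob, pulled the arm down about 105 mm and swung it round until the hook tip passed under the handle's bar. I then let it ride up slowly: the hook caught with a load of about 5 N, and I followed it to the stop, released the knob and backed off upwards.

**Last checks**
- **Arm height:** its top is at z ≈ 293 mm, the same as at the start.
- **Extruder:** the underside is about 60 mm above the dock's mouth, the barrel looks vertical, and three frames about 0.4 s apart show no movement.
- **Robot:** the gripper is clear above the knob, and the wrist force is near zero.

**What did not go to plan**
- **Slip:** the knob slipped about 4 mm in the grip during the pull, so I corrected the height from the depth images.
- **Overshoot:** I swung about 3° too far. The hook's shank pushed the extruder slightly inside its dock, and the wrist reading changed by less than about 1 N. I swung back and the extruder returned to its place before I lifted it.
- **Top stop:** I pressed briefly into the stop, with up to about 15 N at the wrist, then eased off before opening the fingers.

I did not measure the bystanders again at the end.

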